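# Weigh the tray of chestnuts and tip it into the carton

### The arm

A 6-joint arm with a two-finger parallel gripper is mounted at the origin on the work surface. World frame = base frame: x ahead of the robot, y to its left, z up, the work surface at z = 0. Lengths are in m, angles in rad, forces in N, time in s.
With the tool pointing down it reaches from about 0.25 to 0.725 m from the base axis. Payload 9.7 kg.
Tool frame: the origin (TCP) lies on the centre line of the jaws, within the pads' length; the fingertips stand 17 mm ahead of it and the grasp point (between the pads) lies 2 mm behind it; z points along the fingers, y is the line along which they close (so a half turn about z gives the same grasp; the last joint's range is limited). The gripper opens to 85 mm and grips with 20 to 120 N. Pads are 22 mm wide; open, the fingers measure 114 mm over their backs; the gripper's body (76 mm by 85 mm) begins 54 mm behind the grasp point. The pads swing forward as they close: fully open they stand 13 mm farther back than shut.
Start: joints at [1.134, 0.087, 0.176, 1.66, 0, 1.571], TCP at [0.233, 0.498, 0.248] pointing down, gripper open.
Joint ranges: [-3.13, 3.13], [-0.85, 1.81], [-1.15, 1.24], [-2.2, 2.28], [-1.44, 1.52], [-3.14, 3.14]. Speed limits (rad/s): [2.22, 2.22, 2.57, 3.14, 3.14, 3.14].

### API

Orientations are given as a unit quaternion [w, x, y, z].
In Python, from station import readout, eyes, env gives the robot as it stands.
- The arm moves only by the tool drive_tool, never from a script. Its argument "motion" is a list of rows, each a list of 3 entries, a list of its own where there are three numbers: the shift along the tool's x, y, z normalised to -1 to 1, where 1 is 40 mm, then the turn about the tool's z normalised to -1 to 1, where 1 is 0.12 rad, then the finger opening in mm, from 0 to 85.4. A call has 1 to 20 rows; each row shifts and turns the commanded pose from where the row before left it, along the tool's axes as they then stand; what a row does not reach is not made up. A row lasts 1/12 s, in which the tool goes at most 41.7 mm and 7.16 degrees, less where a joint would pass 70% of its speed; a pose out of reach is approached as far as the arm can. A call with a number of a shift or a turn outside -1 to 1 is refused whole. A call with a gripper value outside its range is refused whole. The fingers move at their own pace and stop on an object; "newtons" is the grip in N (left out, the last holds). Time passes only in rows, so rows that do not move let the fingers close. It gives the time, the measured TCP pose, the force, the opening and the grip force at its end, in the units of the state.
- readout.read_state(): the state, without advancing time (a new reading comes with each control period).
- eyes.read_camera(name): name is "side" or "top"; returns a dict with "frame" (480x640x3 uint8, red, green, blue), "vfov" (degrees; the focal length in pixels is half the picture's height over the tangent of half this angle, whatever the lens; pixels are square), "cx", "cy" (the principal point, pixels), "k1" (the pictures are not rectified: a ray, as slopes to the right and down, at radius r is drawn at 1 + k1 r^2 times it, then the intrinsics apply), "R" (3x3) and "t" (3): a world point X has camera coordinates R X + t. Camera axes: x right, y down, z forward; pixel columns grow to the right and rows downward; lengths in m; the calibration is good to about 2 mm. A picture is of the moment at which its call begins. There is no depth.
- env.sign_off(): hands the job in; it is judged then, once.
The state is a dict: "time": time; "joint_pos": joint angles; "qd": joint speeds; "effort": joint torques, N m; "ee_pos": TCP position; "tool_rot": TCP orientation; "ft_force": force on the tool from outside, world axes, zero at the start; "ft_torque": the same for the moment, N m; "finger_gap": finger opening in m; "grip_force": force on a finger pad.
Only numpy, scipy, OpenCV 4.12 (cv2) and the standard library are available. Lean on these libraries where they do the work, as an engineer would, in place of code of your own. Each camera call takes 0.05 s, during which the arm holds its last target. There are 200 camera calls.

### The job

Draw the loaded tray out from under the wooden riser and set it, with all five chestnuts in it, level and centred on the scale platform, and let go so that it can be weighed. Then take the tray by its tail handle, tip all the chestnuts over the spout into the cardboard carton, and put the empty tray back level and centred on the scale platform. Leave the reel and the pen pot where they are.

Things in the scene. Friction and masses are not known exactly. Their poses are not given: they have to be found in the camera images.
- tray: Loose aluminium scoop tray, 160 mm long (x) by 120 mm wide (y), floor 4 mm thick, walls 30 mm high and 4 mm thick on both long sides and at the tail end; the spout end (-x) is fully open, without lip. Cross handle over its middle, tail handle at +x. About 0.36 kg empty. Origin: centre of the underside; z up.
- cross_handle (a point): Centre of the tray's rigid cross handle: a flat bar along the tray's y, 14 mm thick (x), 16 mm high, 124 mm long, its middle 82 mm above the tray's underside (on two posts at the side walls; 70 mm free between bar and tray floor). Axes as the tray's.
- tail: The tray's tail handle, a black bar along the tray's x, fixed to the tail wall: 74 mm long of which about 70 mm stick out behind the wall, 24 mm wide (y), 14 mm high. Origin: near its middle, 117 mm behind the tray's centre (+x) and 30 mm above the tray's underside. Axes as the tray's.
- spout (a point): Middle of the tray's open spout edge, on its floor: 80 mm ahead of the tray's centre (-x), 4 mm above the underside.
- chestnut1: One of five loose chestnuts, all alike, brown, 33 mm across and 24 mm high, about 20 g, with a flat 20 mm base, lying in the tray at the start. Origin: about its middle, 11 mm above its base.
- chestnut2: One of five loose chestnuts, all alike, brown, 33 mm across and 24 mm high, about 20 g, with a flat 20 mm base, lying in the tray at the start. Origin: about its middle, 11 mm above its base.
- chestnut3: One of five loose chestnuts, all alike, brown, 33 mm across and 24 mm high, about 20 g, with a flat 20 mm base, lying in the tray at the start. Origin: about its middle, 11 mm above its base.
- chestnut4: One of five loose chestnuts, all alike, brown, 33 mm across and 24 mm high, about 20 g, with a flat 20 mm base, lying in the tray at the start. Origin: about its middle, 11 mm above its base.
- chestnut5: One of five loose chestnuts, all alike, brown, 33 mm across and 24 mm high, about 20 g, with a flat 20 mm base, lying in the tray at the start. Origin: about its middle, 11 mm above its base.
- riser: Fixed low wooden counter shelf, open front and back: board 170 mm wide (y), from 85 to 97 mm above the counter (12 mm paper pad on it), on two side panels (inner faces 73 mm from the middle). The tray's tail handle reaches in under the board at the start. Origin: on the counter, about where the tray's centre then stands; board spans x = +92 to +172 mm of it; open front looks to -x.
- scale_top (a point): Centre of the top of the weighing platform of the fixed counter scale: a 120 by 120 mm steel plate, 60 mm above the counter, on a white base 200 mm (x) by 180 mm (y) by 38 mm high.
- carton: Fixed open cardboard carton, 200 by 200 mm outside, 80 mm high, walls and floor 5 mm. Origin: centre of its underside; x and y along its sides.
- reel: Bystander: yellow ribbon reel standing on end, 100 mm across, 70 mm high. Origin: centre of its underside.
- pen_pot: Bystander: grey pen pot, 72 mm across, 90 mm high, pens up to 145 mm. Origin: centre of its underside.
Things that resemble listed ones, but are neither listed nor needed, are in the scene too. Leave any green look-alike of the chestnut1 alone.

How it is judged:
On the way, in this order (a step that is already met when the one before it is completed fails the run):
1. the tray stands level on the scale platform, let go, with all five chestnuts in it (horizontal distance between tray and scale_top below 0.04 m and z of tray in the frame of scale_top between -0.005 and 0.006 m and angle between tray's own z axis and vertical below 0.08 rad and contact force between the fingers and tray below 0.1 N and linear speed of tray below 0.03 m/s and x of chestnut1 in the frame of tray between -0.082 and 0.082 m and y of chestnut1 in the frame of tray between -0.06 and 0.06 m and z of chestnut1 in the frame of tray between -0.005 and 0.05 m and x of chestnut2 in the frame of tray between -0.082 and 0.082 m and y of chestnut2 in the frame of tray between -0.06 and 0.06 m and z of chestnut2 in the frame of tray between -0.005 and 0.05 m and x of chestnut3 in the frame of tray between -0.082 and 0.082 m and y of chestnut3 in the frame of tray between -0.06 and 0.06 m and z of chestnut3 in the frame of tray between -0.005 and 0.05 m and x of chestnut4 in the frame of tray between -0.082 and 0.082 m and y of chestnut4 in the frame of tray between -0.06 and 0.06 m and z of chestnut4 in the frame of tray between -0.005 and 0.05 m and x of chestnut5 in the frame of tray between -0.082 and 0.082 m and y of chestnut5 in the frame of tray between -0.06 and 0.06 m and z of chestnut5 in the frame of tray between -0.005 and 0.05 m), for 0.4 s.
2. the tray, held by its tail handle, is tipped (more than 20 degrees) (angle between tray's own z axis and vertical above 0.35 rad and contact force between the fingers and tail above 1 N), for 0.05 s.
3. all five chestnuts are in the carton (x of chestnut1 in the frame of carton between -0.097 and 0.097 m and y of chestnut1 in the frame of carton between -0.097 and 0.097 m and z of chestnut1 in the frame of carton between -0.005 and 0.075 m and x of chestnut2 in the frame of carton between -0.097 and 0.097 m and y of chestnut2 in the frame of carton between -0.097 and 0.097 m and z of chestnut2 in the frame of carton between -0.005 and 0.075 m and x of chestnut3 in the frame of carton between -0.097 and 0.097 m and y of chestnut3 in the frame of carton between -0.097 and 0.097 m and z of chestnut3 in the frame of carton between -0.005 and 0.075 m and x of chestnut4 in the frame of carton between -0.097 and 0.097 m and y of chestnut4 in the frame of carton between -0.097 and 0.097 m and z of chestnut4 in the frame of carton between -0.005 and 0.075 m and x of chestnut5 in the frame of carton between -0.097 and 0.097 m and y of chestnut5 in the frame of carton between -0.097 and 0.097 m and z of chestnut5 in the frame of carton between -0.005 and 0.075 m), for 0.2 s.
At the end, for the whole second after the job is handed in: All five chestnuts lie in the carton, below its rim; the empty tray stands on the scale platform, released and at rest, its centre within 40 mm of the platform's centre and its underside on the plate, tilted less than about 4.5 degrees (any heading) (all of step 3 and horizontal distance between tray and scale_top below 0.04 m and z of tray in the frame of scale_top between -0.005 and 0.006 m and angle between tray's own z axis and vertical below 0.08 rad and contact force between the fingers and tray below 0.1 N and linear speed of tray below 0.03 m/s); the robot touches nothing.
It fails at once if the reel is moved by more than 40 mm (distance of reel from where it was at the start of the episode above 0.04 m).
It fails at once if the pen pot is moved by more than 40 mm (distance of pen_pot from where it was at the start of the episode above 0.04 m).
It also fails if it takes over 70 s, if anything falls off the work surface, if the arm or the gripper's body presses on something with over 40 N, if the wrist force passes 120 N, or if a joint passes its speed limit or range.

## Working session

There is one attempt and no reset: what is moved stays moved. The work goes in short steps, Python scripts to look and compute and a tool call to move; the robot and the scene stay as the last step left them, time stands still between calls to the robot, and variables do not carry over. Pictures are saved under pics/ and viewed, at most 10 in all, crops included, and the job is handed in when it is done.

Besides the shell and the picture viewer there is one more tool, called as name(argument=value, ...) on one line, values as JSON. drive_tool: Moves the arm, as the interface text tells. Scaled input: -1 to 1 covers 40 mm each way for a shift and 0.12 rad each way for a turn. Its arguments: {"type":"object","properties":{"motion":{"type":"array","items":{"type":"array"}},"newtons":{"type":"number"}},"required":["motion"]}

```bash
mkdir -p pics; ls; cat > h.py <<'E'
import numpy as np, cv2
from station import readout, eyes, env
def cam(n):
    c=eyes.read_camera(n); np.savez(''+n+'.npz',**c); return c
def load(n): return dict(np.load(''+n+'.npz'))
def K(c):
    f=240/np.tan(np.radians(float(c['vfov'])/2)); return np.array([[f,0,c['cx']],[0,f,c['cy']],[0,0,1.]]),np.array([c['k1'],0,0,0,0.])
def ray(c,u,v):
    k,d=K(c); p=cv2.undistortPoints(np.array([[[u,v]]],float),k,d)[0,0]
    R=c['R']; return -R.T@c['t'], R.T@np.array([p[0],p[1],1])
def onz(c,u,v,z):
    o,r=ray(c,u,v); return o+r*(z-o[2])/r[2]
def proj(c,X):
    k,d=K(c); return cv2.projectPoints(np.atleast_2d(np.array(X,float)),cv2.Rodrigues(c['R'])[0],np.array(c['t'],float),k,d)[0][:,0]
E
python3 - <<'E'
from h import *
for n in ('top','side'):
    c=cam(n); cv2.imwrite(f'pics/{n}0.png',c['frame'][:,:,::-1]); print(n,c['vfov'],c['k1'],-c['R'].T@c['t'],c['R'][2])
s=readout.read_state(); print(s)
E
```

```text
pics
top 43.227078848912306 -0.004110944659622224 [0.35097998 0.00208346 1.27083601] [ 0.15683811  0.01536711 -0.98750476]
side 45.69819798898925 -0.16200680042952523 [ 0.25857452 -0.70215614  1.04487869] [ 0.22654294  0.57144259 -0.78875323]
{'time': 0.1, 'joint_pos': array([1.13396345e+00, 8.74186180e-02, 1.75214070e-01, 1.65976782e+00,
       1.34872142e-05, 1.57078718e+00]), 'qd': array([ 0.00054761, -0.0015518 ,  0.00309919,  0.00206651,  0.00262472,
        0.00150047]), 'effort': array([-4.76948790e-04, -5.21563268e+01,  4.65654159e+01,  1.60611916e-02,
        5.03337617e-05,  2.44888798e-05]), 'ee_pos': array([0.23261407, 0.49819981, 0.24764685]), 'tool_rot': array([-1.34001184e-04,  2.16679454e-01,  9.76242628e-01, -5.72590909e-04]), 'ft_force': array([-0.24364381,  0.19768006,  0.10169697]), 'ft_torque': array([ 0.00176262,  0.02983913, -0.01692227]), 'grip_force': 0.0, 'finger_gap': 0.08536531139466974}
```

View pics/top0.png

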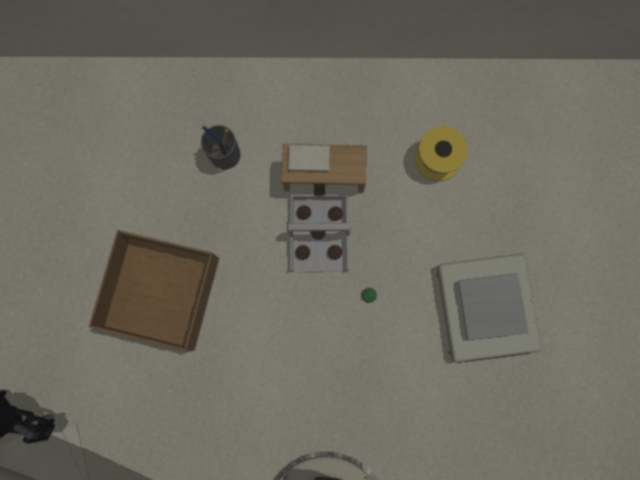

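View pics/side0.png

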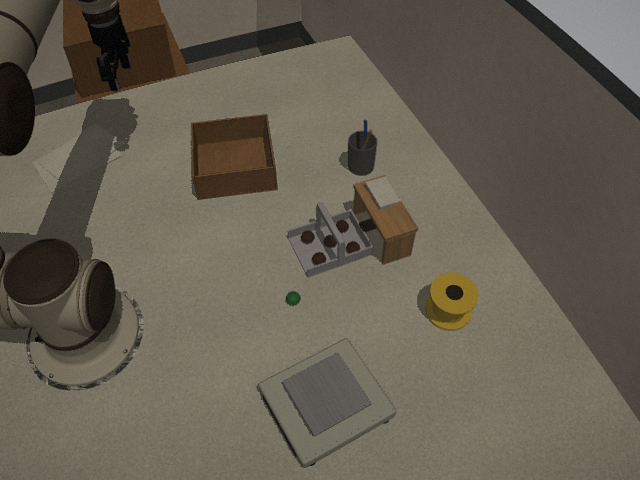

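The top view shows:
- tray around (319,235), with its tail under the riser at (324,167)
- scale plate (493,306), carton (154,291), reel (441,155) and pen pot (220,148)
- a green look-alike chestnut at (369,295)

The five brown ones in the tray, about (303,213), (335,213), (318,233), (303,252) and (335,252), fit the description. The side view agrees: tray (330,240), scale (327,392). I'll confirm in one enlarged crop.

```bash
python3 - <<'E'
from h import *
c=load('top'); f=c['frame'][:,:,::-1]
def crop(x,y,w,h,s):
    return cv2.resize(np.clip(f[y:y+h,x:x+w]*1.6,0,255).astype('uint8'),None,fx=s,fy=s,interpolation=cv2.INTER_CUBIC)
a=crop(275,135,100,150,4); b=crop(430,245,120,125,3)[:300]; 
im=np.zeros((600,800,3),'uint8'); im[:600,:400]=a; im[:300,420:780]=b; d=crop(85,225,140,135,2.2); im[300:300+d.shape[0],420:420+d.shape[1]]=d
cv2.imwrite('pics/crop1.png',im)
E
```

```text
(no output)
```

View pics/crop1.png

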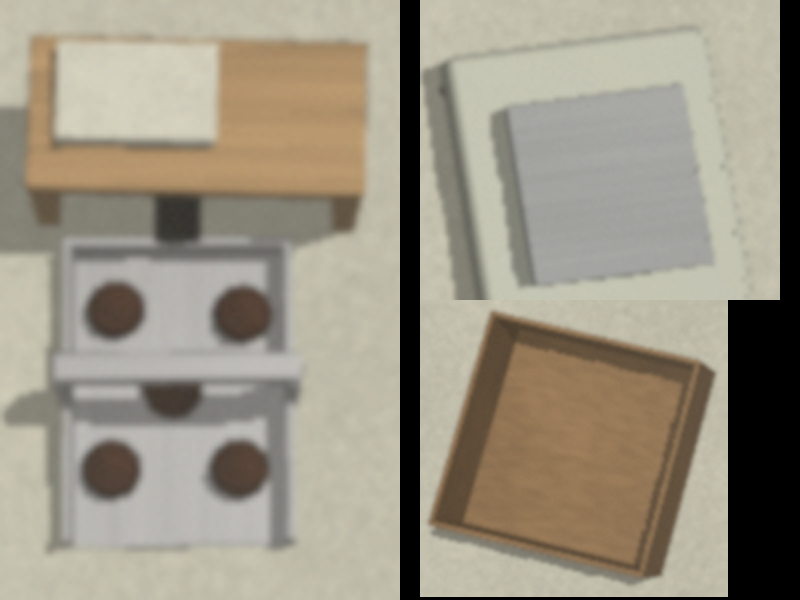

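The crop confirms it: five brown chestnuts on the tray floor, one under the cross handle, with the green one outside. The cross handle ends are at crop (53,367) and (300,367), and the plate and carton corners are clear.

```bash
python3 - <<'E'
from h import *
c=load('top'); s=load('side')
A=lambda x,y,z:onz(c,275+x/4-.375,135+y/4-.375,z)
B=lambda x,y,z:onz(c,430+(x-420)/3-.33,245+y/3-.33,z)
D=lambda x,y,z:onz(c,85+(x-420)/2.2-.27,225+(y-300)/2.2-.27,z)
np.set_printoptions(precision=4,suppress=True)
print('bar',[A(*p,.09) for p in((54,354),(54,380),(299,354),(299,380))])
print('spout0',A(50,549,0),A(294,545,0))
print('wall tail top',A(65,238,.034),A(290,242,.034))
print('tail bar',A(157,240,.037),A(199,240,.037))
print('riser top',[A(*p,.097) for p in((30,37),(367,43),(27,188),(363,194))])
P=[B(*p,.06) for p in((507,107),(683,83),(713,263),(533,286))];print('plate',P,np.mean(P,0))
P=[D(*p,.08) for p in((493,313),(698,360),(645,573),(432,522))];print('carton',P,np.mean(P,0))
print('reel',onz(c,442,153,.07),'pot',onz(c,220,150,.07),'green',onz(c,369,295,.01))
print('side plate',[onz(s,u,v,.06) for u,v in((340,352),(371,402),(318,434),(281,382))])
E
```

```text
bar [array([0.5781, 0.0781, 0.09  ]), array([0.565 , 0.0779, 0.09  ]), array([ 0.5792, -0.0434,  0.09  ]), array([ 0.5661, -0.0434,  0.09  ])]
spout0 [0.4907 0.0841 0.    ] [ 0.4941 -0.0445  0.    ]
wall tail top [0.6508 0.0771 0.034 ] [ 0.6496 -0.0407  0.034 ]
tail bar [0.6494 0.0289 0.037 ] [0.6496 0.0069 0.037 ]
riser top [array([0.7393, 0.0929, 0.097 ]), array([ 0.7373, -0.0769,  0.097 ]), array([0.661 , 0.0928, 0.097 ]), array([ 0.6592, -0.0747,  0.097 ])]
plate [array([ 0.4705, -0.2632,  0.06  ]), array([ 0.4877, -0.3807,  0.06  ]), array([ 0.3691, -0.3955,  0.06  ]), array([ 0.3528, -0.2772,  0.06  ])] [ 0.42   -0.3291  0.06  ]
carton [array([0.5618, 0.4205, 0.08  ]), array([0.5202, 0.2312, 0.08  ]), array([0.3298, 0.2708, 0.08  ]), array([0.3722, 0.4632, 0.08  ])] [0.446  0.3464 0.08  ]
reel [ 0.7311 -0.2336  0.07  ] pot [0.7343 0.223  0.07  ] green [ 0.443  -0.0877  0.01  ]
side plate [array([ 0.4746, -0.2634,  0.06  ]), array([ 0.4867, -0.3773,  0.06  ]), array([ 0.3757, -0.396 ,  0.06  ]), array([ 0.3494, -0.2789,  0.06  ])]
```

drive_tool(motion=[[[0, 0, 0], 1, 85], [[0, 0, 0], 1, 85], [[0, 0, 0], 1, 85], [[0, 0, 0], 1, 85], [[0, 0, 0], 1, 85], [[0, 0, 0], 1, 85], [[0, 0, 0], 1, 85], [[0, 0, 0], 1, 85], [[0, 0, 0], 1, 85], [[0, 0, 0], 0.45, 85], [[0, 0, 0], 0, 85]], newtons=60)

```text
time: 1.02
ee_pos: [0.2326, 0.4982, 0.2479]
tool_rot: [0.0, 0.708, 0.706, -0.0]
ft_force: [-0.2, 0.4, 0.7]
finger_gap: 0.0848
grip_force: 0.0
```

drive_tool(motion=[[[-0.4, 0.28, 0], 0, 85], [[-0.8, 0.565, 0], 0, 85], [[-0.8, 0.565, 0], 0, 85], [[-0.8, 0.565, 0], 0, 85], [[-0.8, 0.565, 0], 0, 85], [[-0.8, 0.565, 0], 0, 85], [[-0.8, 0.565, 0], 0, 85], [[-0.8, 0.565, 0], 0, 85], [[-0.8, 0.565, 0], 0, 85], [[-0.8, 0.565, 0], 0, 85], [[-0.8, 0.565, 0], 0, 85], [[-0.8, 0.565, 0], 0, 85], [[-0.8, 0.565, 0], 0, 85], [[-0.8, 0.565, 0], 0, 85], [[-0.8, 0.565, 0], 0, 85], [[-0.4, 0.28, 0], 0, 85], [[0, 0, 0], 0, 85], [[0, 0, 0], 0, 85]])

```text
time: 2.52
ee_pos: [0.5716, 0.0174, 0.2475]
tool_rot: [-0.001, 0.707, 0.707, -0.0]
ft_force: [-0.8, 1.0, -0.5]
finger_gap: 0.085
grip_force: 0.0
```

drive_tool(motion=[[[0, 0, 0.4], 0, 85], [[0, 0, 0.7], 0, 85], [[0, 0, 0.7], 0, 85], [[0, 0, 0.7], 0, 85], [[0, 0, 0.7], 0, 85], [[0, 0, 0.5], 0, 85], [[0, 0, 0.3], 0, 85], [[0, 0, 0.19], 0, 85], [[0, 0, 0], 0, 60], [[0, 0, 0], 0, 40], [[0, 0, 0], 0, 25], [[0, 0, 0], 0, 10], [[0, 0, 0], 0, 5], [[0, 0, 0], 0, 5], [[0, 0, 0], 0, 5], [[0, 0, 0], 0, 5]], newtons=60)

```text
time: 3.85
ee_pos: [0.5721, 0.0183, 0.0817]
tool_rot: [0.001, 0.707, 0.707, 0.001]
ft_force: [0.3, 0.6, 5.0]
finger_gap: 0.0132
grip_force: 60.2
```

drive_tool(motion=[[[0, 0, -0.1], 0, 5], [[0, 0, -0.15], 0, 5], [[0, 0, -0.1], 0, 5], [[0, 0, 0], 0, 5], [[0, 0, 0], 0, 5]])

```text
time: 4.27
ee_pos: [0.5715, 0.0183, 0.0947]
tool_rot: [-0.0, 0.707, 0.707, -0.0]
ft_force: [0.5, 0.6, -4.7]
finger_gap: 0.0125
grip_force: 58.8
```

```bash
python3 - <<'E'
from h import *
s=readout.read_state(); print(s['ft_force'],s['ft_torque'],s['ee_pos'])
c=cam('side'); cv2.imwrite('pics/s1.png',cv2.resize(c['frame'][160:310,250:450,::-1],None,fx=4,fy=4,interpolation=cv2.INTER_CUBIC))
E
```

```text
[ 0.51980222  0.58677813 -4.74599826] [ 0.01049149  0.08225962 -0.02434675] [0.57149226 0.018332   0.09473817]
```

View pics/s1.png

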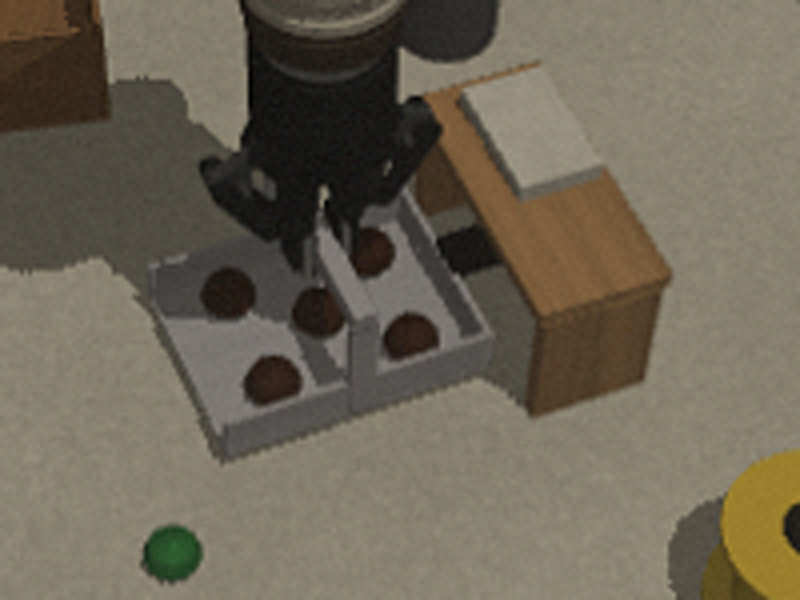

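The tray is about 13 mm off the counter and looks level. All five nuts are in it, crop (228,292) (318,312) (370,250) (410,335) (272,380), and the tail is still under the board at (465,250).

drive_tool(motion=[[[0, -0.05, 0], 0, 5], [[0, -0.1, 0], 0, 5], [[0, -0.15, 0], 0, 5], [[0, -0.2, 0], 0, 5], [[0, -0.25, 0], 0, 5], [[0, -0.25, 0], 0, 5], [[0, -0.25, 0], 0, 5], [[0, -0.25, 0], 0, 5], [[0, -0.25, 0], 0, 5], [[0, -0.25, 0], 0, 5], [[0, -0.25, 0], 0, 5], [[0, -0.25, 0], 0, 5], [[0, -0.2, 0], 0, 5], [[0, -0.15, 0], 0, 5], [[0, -0.1, -0.05], 0, 5], [[0, -0.05, -0.1], 0, 5], [[0, 0, -0.2], 0, 5], [[0, 0, -0.25], 0, 5], [[0, 0, -0.25], 0, 5], [[0, 0, -0.25], 0, 5]])

```text
time: 5.98
ee_pos: [0.452, 0.0184, 0.1402]
tool_rot: [0.0, 0.707, 0.707, 0.0]
ft_force: [-0.1, 0.7, -4.1]
finger_gap: 0.0128
grip_force: 58.8
```

drive_tool(motion=[[[0, 0, -0.25], 0, 5], [[0, 0, -0.25], 0, 5], [[0, 0, -0.25], 0, 5], [[0, 0, -0.2], 0, 5], [[0, 0, -0.1], 0, 5], [[-0.1, 0, 0], 0, 5], [[-0.2, 0, 0], 0, 5], [[-0.3, 0, 0], 0, 5], [[-0.35, 0, 0], 0, 5], [[-0.35, 0, 0], 0, 5], [[-0.35, 0, 0], 0, 5], [[-0.35, 0, 0], 0, 5], [[-0.35, 0, 0], 0, 5], [[-0.35, 0, 0], 0, 5], [[-0.35, 0, 0], 0, 5], [[-0.35, 0, 0], 0, 5], [[-0.35, 0, 0], 0, 5], [[-0.35, 0, 0], 0, 5], [[-0.35, 0, 0], 0, 5], [[-0.35, 0, 0], 0, 5]])

```text
time: 7.65
ee_pos: [0.4508, -0.1749, 0.1798]
tool_rot: [-0.001, 0.707, 0.707, -0.0]
ft_force: [1.1, 0.7, -4.1]
finger_gap: 0.0128
grip_force: 58.8
```

drive_tool(motion=[[[-0.35, -0.05, 0], 0, 5], [[-0.35, -0.08, 0], 0, 5], [[-0.35, -0.08, 0], 0, 5], [[-0.35, -0.08, 0], 0, 5], [[-0.35, -0.08, 0], 0, 5], [[-0.35, -0.08, 0], 0, 5], [[-0.35, -0.08, 0], 0, 5], [[-0.35, -0.08, 0], 0, 5], [[-0.35, -0.08, 0], 0, 5], [[-0.35, -0.06, 0], 0, 5], [[-0.2, 0, 0], 0, 5], [[-0.1, 0, 0], 0, 5], [[-0.05, 0, 0], 0, 5], [[0, 0, 0], 0, 5], [[0, 0, 0], 0, 5]])

```text
time: 8.9
ee_pos: [0.4216, -0.3272, 0.1806]
tool_rot: [-0.0, 0.707, 0.707, 0.0]
ft_force: [-0.9, -0.2, -4.0]
finger_gap: 0.0129
grip_force: 58.8
```

```bash
python3 - <<'E'
from h import *
s=readout.read_state(); print(s['ft_force'],s['ft_torque'],s['ee_pos'])
c=cam('side'); cv2.imwrite('pics/s2.png',cv2.resize(c['frame'][270:470,200:440,::-1],None,fx=3,fy=3,interpolation=cv2.INTER_CUBIC))
E
```

```text
[-0.92893908 -0.18915783 -4.02078655] [-0.00229683  0.05715737 -0.03060661] [ 0.42158891 -0.32724143  0.18061682]
```

View pics/s2.png

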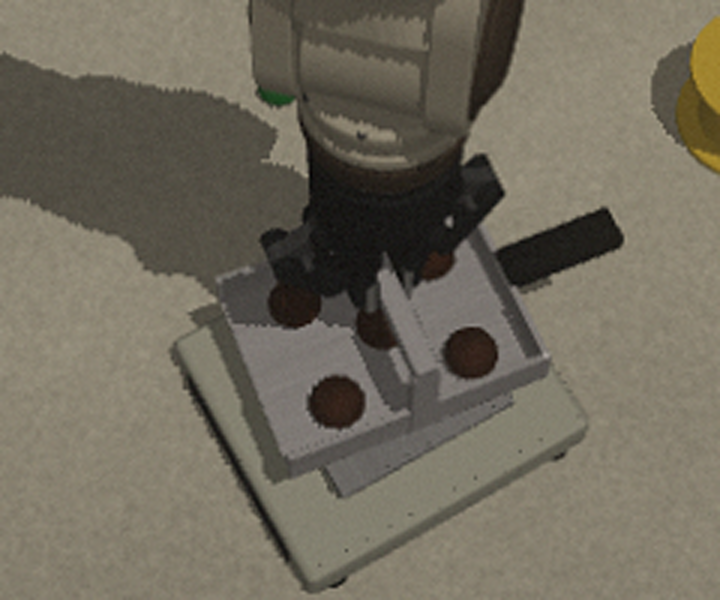

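The tray hangs level over the plate with all five nuts in it, and the tail handle is at crop (560,245). Lowering now.

drive_tool(motion=[[[0, 0, 0.1], 0, 5], [[0, 0, 0.2], 0, 5], [[0, 0, 0.2], 0, 5], [[0, 0, 0.2], 0, 5], [[0, 0, 0.1], 0, 5], [[0, 0, 0.05], 0, 5], [[0, 0, 0.05], 0, 5], [[0, 0, 0.03], 0, 5], [[0, 0, 0.02], 0, 5], [[0, 0, 0], 0, 5], [[0, 0, 0], 0, 5]])

```text
time: 9.87
ee_pos: [0.4215, -0.3277, 0.1429]
tool_rot: [0.0, 0.707, 0.707, 0.0]
ft_force: [-0.0, 0.0, -4.7]
finger_gap: 0.0129
grip_force: 58.8
```

drive_tool(motion=[[[0, 0, 0.03], 0, 5], [[0, 0, 0.03], 0, 5], [[0, 0, 0], 0, 5], [[0, 0, 0], 0, 5]])

```text
time: 10.2
ee_pos: [0.4215, -0.3278, 0.1417]
tool_rot: [0.001, 0.707, 0.707, -0.0]
ft_force: [-3.6, 1.8, 5.1]
finger_gap: 0.013
grip_force: 60.1
```

drive_tool(motion=[[[0, 0, -0.02], 0, 15], [[0, 0, 0], 0, 20], [[0, 0, 0], 0, 40], [[0, 0, 0], 0, 60], [[0, 0, 0], 0, 85], [[0, 0, 0], 0, 85], [[0, 0, 0], 0, 85], [[0, 0, 0], 0, 85], [[0, 0, -0.3], 0, 85], [[0, 0, -0.8], 0, 85], [[0, 0, -0.8], 0, 85], [[0, 0, -0.5], 0, 85], [[0, 0, 0], 0, 85], [[0, 0, 0], 0, 85]])

```text
time: 11.37
ee_pos: [0.4219, -0.328, 0.239]
tool_rot: [0.001, 0.707, 0.707, 0.0]
ft_force: [0.5, 0.7, -0.6]
finger_gap: 0.0851
grip_force: 0.0
```

```bash
python3 - <<'E'
from h import *
c=cam('side'); t=cam('top')
a=cv2.resize(c['frame'][270:470,200:440,::-1],None,fx=2.5,fy=2.5,interpolation=cv2.INTER_CUBIC)
cv2.imwrite('pics/s3.png',a)
# tail corners predicted
T=np.array([.420,-.329,.06])
X=[T+p for p in([.152,.012,.037],[.152,-.012,.037],[-.08,.06,.034],[-.08,-.06,.034],[0,-.06,.09],[.08,-.06,.034])]
print((proj(c,X)-[200,270])*2.5); 
E
```

```text
[[501.37398252 197.21272885]
 [516.10477885 224.48465952]
 [182.68632972 253.78561527]
 [242.06270307 403.6824076 ]
 [352.64268891 331.41292302]
 [455.11826608 319.53995207]]
```

View pics/s3.png

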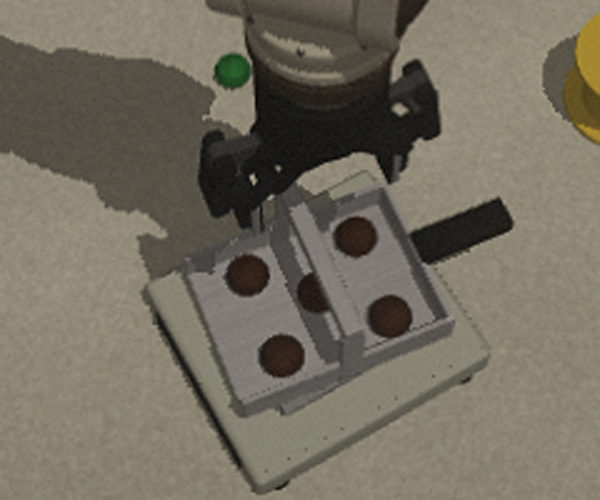

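The tray is released on the plate, and its tail corners at crop (501,198) and (514,222) match the predicted positions. Next is the tail handle.

drive_tool(motion=[[[0, 0.4, 0], -0.5, 85], [[0, 0.7, 0], 0, 85], [[0, 0.7, 0], 0, 85], [[0, 0.7, 0], 0, 85], [[0, 0.2, 0], 0, 85], [[0, 0, 0], -1, 85], [[0, 0, 0], -1, 85], [[0, 0, 0], -1, 85], [[0, 0, 0], -1, 85], [[0, 0, 0], -1, 85], [[0, 0, 0], -1, 85], [[0, 0, 0], -1, 85], [[0, 0, 0], -1, 85], [[0, 0, 0], -1, 85], [[0, 0, 0], -1, 85], [[0, 0, 0], -1, 85], [[0, 0, 0], -1, 85], [[0, 0, 0], -0.59, 85], [[0, 0, 0], 0, 85]])

```text
time: 13.05
ee_pos: [0.5286, -0.322, 0.2361]
tool_rot: [-0.001, -0.002, 1.0, 0.0]
ft_force: [0.9, -0.2, -0.5]
finger_gap: 0.085
grip_force: 0.0
```

drive_tool(motion=[[[-0.03, -0.17, 0], 0, 85], [[0, 0, 0.4], 0, 85], [[0, 0, 0.7], 0, 85], [[0, 0, 0.7], 0, 85], [[0, 0, 0.7], 0, 85], [[0, 0, 0.5], 0, 85], [[0, 0, 0.4], 0, 85], [[0, 0, 0.2], 0, 85], [[0, 0, 0], 0, 85], [[0, 0, 0], 0, 85]])

```text
time: 13.88
ee_pos: [0.5304, -0.3291, 0.0934]
tool_rot: [-0.0, 0.001, 1.0, 0.0]
ft_force: [-0.5, 0.6, 0.8]
finger_gap: 0.0849
grip_force: 0.0
```

drive_tool(motion=[[[0, 0, 0.13], 0, 60], [[0, 0, 0], 0, 45], [[0, 0, 0], 0, 35], [[0, 0, 0], 0, 28], [[0, 0, 0], 0, 22], [[0, 0, 0], 0, 15], [[0, 0, 0], 0, 15], [[0, 0, 0], 0, 15], [[0, 0, 0], 0, 15], [[0, 0, 0], 0, 15]], newtons=120)

```text
time: 14.72
ee_pos: [0.5308, -0.3289, 0.0886]
tool_rot: [0.0, -0.0, 1.0, -0.0]
ft_force: [0.1, 3.3, 5.7]
finger_gap: 0.0217
grip_force: 117.6
```

drive_tool(motion=[[[0, 0, -0.05], 0, 15], [[0, 0, -0.1], 0, 15], [[0, 0, -0.1], 0, 15], [[0, 0, -0.05], 0, 15], [[0, 0, 0], 0, 15], [[0, 0, 0], 0, 15], [[0, 0, 0], 0, 15]], newtons=120)

```text
time: 15.3
ee_pos: [0.5304, -0.3289, 0.0996]
tool_rot: [-0.0, 0.0, 1.0, 0.0]
ft_force: [-0.2, 0.7, -4.9]
finger_gap: 0.0219
grip_force: 118.3
```

```bash
python3 - <<'E'
from h import *
s=readout.read_state(); print(s['ft_force'],s['ft_torque'],s['ee_pos'])
c=cam('side')
a=cv2.resize(c['frame'][270:470,200:440,::-1],None,fx=2.5,fy=2.5,interpolation=cv2.INTER_CUBIC)
cv2.imwrite('pics/s4.png',a)
E
```

```text
[-0.23460596  0.70645317 -4.86829473] [ 0.07462816 -0.18096729 -0.02803773] [ 0.53040289 -0.32888815  0.09960562]
```

View pics/s4.png

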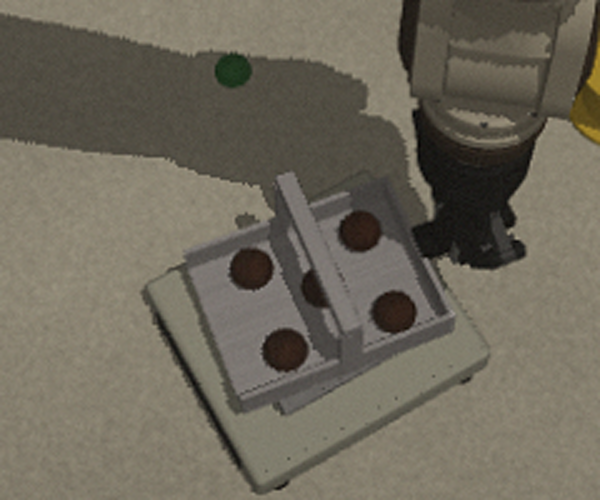

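```bash
python3 - <<'E'
from h import *
a=cv2.imread('pics/s3.png',0);b=cv2.imread('pics/s4.png',0)
for n,(x,y) in dict(spoutR=(243,405),spoutL=(187,262),rear=(452,322),nut=(282,355),nut2=(390,317),post=(350,352)).items():
    t=a[y-16:y+17,x-16:x+17]; w=b[y-40:y+41,x-40:x+41]
    r=cv2.matchTemplate(w,t,cv2.TM_CCOEFF_NORMED); _,m,_,p=cv2.minMaxLoc(r); print(n,m,p[0]-24,p[1]-24)
c=load('side'); T=np.array([.420,-.329,.06])
from scipy.spatial.transform import Rotation as Ro
for th in (0,.03,.06):
    R=Ro.from_euler('y',-th).as_matrix(); piv=np.array([.11,0,.03])
    L=[[-.08,-.06,.03],[-.08,.06,.03],[.08,-.06,.03],[0,-.06,.05]]
    print(th,[np.round(2.5*(proj(c,T+piv+[0,0,.0112]+R@(np.array(l)-piv))-proj(c,T+l))[0],1) for l in L])
E
```

```text
spoutR 0.9035785794258118 -3 -4
spoutL 0.42217379808425903 21 -5
rear 0.9503269195556641 1 -3
nut 0.8577584624290466 3 -6
nut2 0.825904130935669 4 -4
post 0.9068878293037415 -1 -3
0 [array([-0.6, -5.4]), array([-1.1, -6.5]), array([ 1.4, -6. ]), array([ 0.4, -5.9])]
0.03 [array([-0.2, -2.7]), array([-0.4, -3.2]), array([ 1.3, -5.6]), array([-0.4, -3.9])]
0.06 [array([ 0.5, -0.1]), array([ 0.5, -0.1]), array([ 1.2, -5.1]), array([-1.2, -1.9])]
```

Tracking patches from before to after the lift shows the spout rose with the tail, about -4 to -6 px against -5.4 expected. So 120 N holds it level, and I'll carry it this way.

drive_tool(motion=[[[0, 0, -0.1], 0, 15], [[0, 0, -0.2], 0, 15], [[0, 0, -0.3], 0, 15], [[0, 0, -0.3], 0, 15], [[0, 0, -0.3], 0, 15], [[0, 0, -0.3], 0, 15], [[0, 0, -0.3], 0, 15], [[0, 0, -0.3], 0, 15], [[0, 0, -0.3], 0, 15], [[0, 0, -0.3], 0, 15], [[0, 0, -0.3], 0, 15], [[0, 0, -0.3], 0, 15], [[0, 0, -0.3], 0, 15], [[0, 0, -0.2], 0, 15], [[0, 0, -0.1], 0, 15], [[0.02, 0.1, 0], 0, 15], [[0.04, 0.2, 0], 0, 15], [[0.06, 0.3, 0], 0, 15], [[0.08, 0.4, 0], 0, 15], [[0.08, 0.4, 0], 0, 15]], newtons=120)

```text
time: 17.02
ee_pos: [0.5187, -0.2717, 0.2548]
tool_rot: [-0.001, 0.0, 1.0, 0.0]
ft_force: [0.7, 0.3, -3.9]
finger_gap: 0.0221
grip_force: 118.5
```

drive_tool(motion=[[[0.08, 0.4, 0], 0, 15], [[0.08, 0.4, 0], 0, 15], [[0.08, 0.4, 0], 0, 15], [[0.08, 0.4, 0], 0, 15], [[0.08, 0.4, 0], 0, 15], [[0.08, 0.4, 0], 0, 15], [[0.08, 0.4, 0], 0, 15], [[0.08, 0.4, 0], 0, 15], [[0.08, 0.4, 0], 0, 15], [[0.08, 0.4, 0], 0, 15], [[0.08, 0.4, 0], 0, 15], [[0.08, 0.4, 0], 0, 15], [[0.08, 0.4, 0], 0, 15], [[0.08, 0.4, 0], 0, 15], [[0.08, 0.4, 0], 0, 15], [[0.08, 0.4, 0], 0, 15], [[0.06, 0.3, 0], 0, 15], [[0.05, 0.2, 0], 0, 15], [[0.03, 0.1, 0], 0, 15], [[0, 0, 0], 0, 15]], newtons=120)

```text
time: 18.68
ee_pos: [0.4621, 0.0078, 0.2558]
tool_rot: [-0.0, -0.001, 1.0, -0.0]
ft_force: [0.2, 0.2, -4.5]
finger_gap: 0.0216
grip_force: 118.6
```

```bash
python3 - <<'E'
from h import *
s=readout.read_state(); print(s['ft_force'],s['ft_torque'],s['ee_pos'],s['tool_rot'])
c=cam('side');t=cam('top')
a=np.hstack([cv2.resize(c['frame'][:,150:510,::-1],None,fx=1.1,fy=1.1),cv2.resize(t['frame'][:,150:510,::-1],None,fx=1.1,fy=1.1)])
cv2.imwrite('pics/s5.png',a);print(a.shape)
E
```

```text
[ 0.18161698  0.2006267  -4.52360308] [-0.00982901 -0.51890713 -0.02160354] [0.46206865 0.00775105 0.25575419] [-4.71230666e-05 -5.34701954e-04  9.99999855e-01 -3.13381876e-05]
(528, 792, 3)
```

View pics/s5.png

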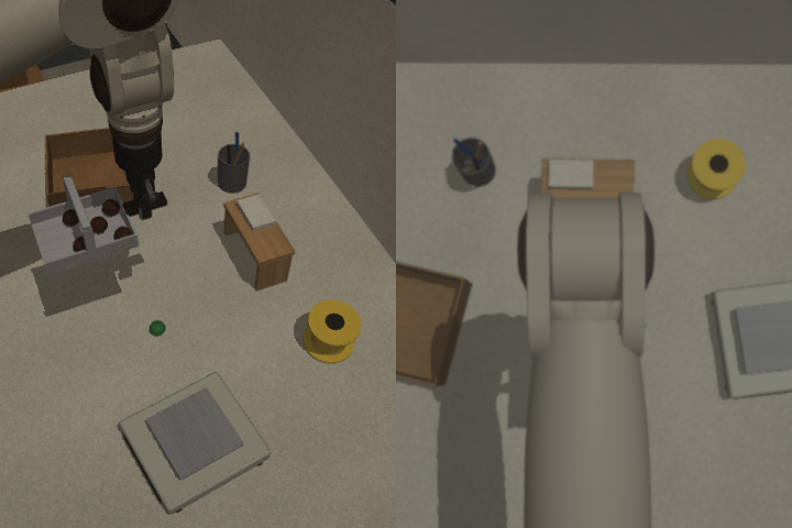

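The tray is carried level with all nuts inside, at left-panel (85,225). Next I turn the spout towards the carton.

drive_tool(motion=[[[0, 0, 0], 0.15, 15], [[0, 0, 0], 0.3, 15], [[0, 0, 0], 0.45, 15], [[0, 0, 0], 0.5, 15], [[0, 0, 0], 0.5, 15], [[0, 0, 0], 0.5, 15], [[0, 0, 0], 0.5, 15], [[0, 0, 0], 0.5, 15], [[0, 0, 0], 0.5, 15], [[0, 0, 0], 0.5, 15], [[0, 0, 0], 0.5, 15], [[0, 0, 0], 0.5, 15], [[0, 0, 0], 0.5, 15], [[0, 0, 0], 0.5, 15], [[0, 0, 0], 0.5, 15], [[0, 0, 0], 0.5, 15]], newtons=120)

```text
time: 20.12
ee_pos: [0.4626, 0.0063, 0.2557]
tool_rot: [-0.0, 0.432, 0.902, -0.0]
ft_force: [0.5, -0.2, -4.0]
finger_gap: 0.022
grip_force: 118.5
```

drive_tool(motion=[[[0, 0, 0], 0.5, 15], [[0, 0, 0], 0.5, 15], [[0, 0, 0], 0.5, 15], [[0, 0, 0], 0.5, 15], [[0, 0, 0], 0.5, 15], [[0, 0, 0], 0.5, 15], [[0, 0, 0], 0.5, 15], [[0, 0, 0], 0.5, 15], [[0, 0, 0], 0.5, 15], [[0, 0, 0], 0.5, 15], [[0, 0, 0], 0.5, 15], [[0, 0, 0], 0.5, 15], [[0, 0, 0], 0.5, 15], [[0, 0, 0], 0.45, 15], [[0, 0, 0], 0.3, 15], [[0, 0, 0], 0.15, 15], [[0, 0, 0], 0, 15], [[0, 0, 0], 0, 15]], newtons=120)

```text
time: 21.62
ee_pos: [0.4625, 0.0067, 0.2558]
tool_rot: [-0.0, 0.776, 0.631, -0.0]
ft_force: [0.7, 0.9, -4.7]
finger_gap: 0.0219
grip_force: 118.5
```

```bash
python3 - <<'E'
from h import *
from scipy.spatial.transform import Rotation as Ro
s=readout.read_state(); q=s['tool_rot']; M=Ro.from_quat([q[1],q[2],q[3],q[0]]).as_matrix(); print(M.round(3)); print(s['ft_torque'],s['joint_pos'])
g=np.array([.418,.215,.25]); print((M.T@(g-s['ee_pos'])/.04).round(3), s['ee_pos'])
E
```

```text
[[ 0.204  0.979 -0.   ]
 [ 0.979 -0.204 -0.   ]
 [-0.    -0.    -1.   ]]
[-0.3403462   0.05476129  0.00996994] [ 1.46626049e-02 -1.17808228e-01 -1.16080359e-02  1.67740057e+00
 -2.45147588e-04  1.79051762e+00]
[ 4.872 -2.148  0.144] [0.46245831 0.00671562 0.25577794]
```

drive_tool(motion=[[[0.08, -0.035, 0], 0, 15], [[0.16, -0.07, 0], 0, 15], [[0.24, -0.105, 0], 0, 15], [[0.3, -0.132, 0], 0, 15], [[0.3, -0.132, 0], 0, 15], [[0.3, -0.132, 0], 0, 15], [[0.3, -0.132, 0], 0, 15], [[0.3, -0.132, 0], 0, 15], [[0.3, -0.132, 0], 0, 15], [[0.3, -0.132, 0], 0, 15], [[0.3, -0.132, 0], 0, 15], [[0.3, -0.132, 0], 0, 15], [[0.3, -0.132, 0], 0, 15], [[0.3, -0.132, 0], 0, 15], [[0.3, -0.132, 0], 0, 15], [[0.3, -0.132, 0], 0, 15], [[0.24, -0.105, 0.04], 0, 15], [[0.16, -0.07, 0.06], 0, 15], [[0.08, -0.035, 0.04], 0, 15], [[0, 0, 0], 0, 15]], newtons=120)

```text
time: 23.28
ee_pos: [0.418, 0.2154, 0.2497]
tool_rot: [-0.0, 0.775, 0.631, -0.0]
ft_force: [0.8, 0.1, -3.5]
finger_gap: 0.0219
grip_force: 118.6
```

```bash
python3 - <<'E'
from h import *
s=readout.read_state(); print(s['ft_force'],s['ft_torque'],s['ee_pos'],s['joint_pos'])
c=cam('side')
a=cv2.resize(c['frame'][60:260,120:380,::-1],None,fx=3,fy=3,interpolation=cv2.INTER_CUBIC)
cv2.imwrite('pics/s6.png',a)
E
```

```text
[ 0.81369063  0.07505799 -3.5333219 ] [-0.38011607  0.01307967 -0.01992152] [0.41804946 0.21539378 0.24966574] [ 4.75754072e-01 -1.01517503e-01 -8.70149685e-03  1.66451084e+00
  1.27158226e-05  2.25063730e+00]
```

View pics/s6.png

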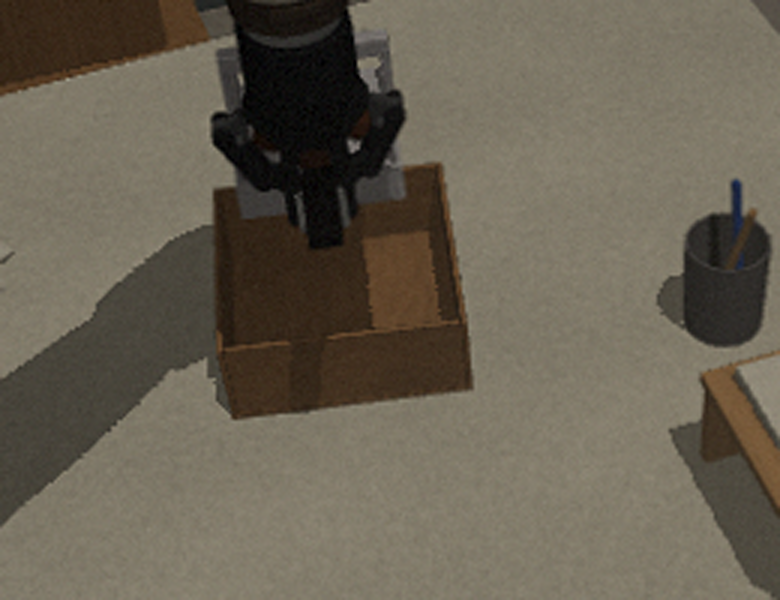

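The tray is level over the carton, with the tail in the fingers at crop (322,225) and the spout pointing away. I'll back off slightly, then ease the grip to tip it.

drive_tool(motion=[[[-0.1, 0, 0], 0, 15], [[-0.2, 0, 0], 0, 15], [[-0.15, 0, 0], 0, 15], [[-0.05, 0, 0], 0, 15], [[0, 0, 0], 0, 15], [[0, 0, 0], 0, 15]], newtons=120)

```text
time: 23.83
ee_pos: [0.4145, 0.1948, 0.2505]
tool_rot: [0.0, 0.776, 0.631, 0.0]
ft_force: [-0.1, 0.2, -4.7]
finger_gap: 0.022
grip_force: 118.6
```

drive_tool(motion=[[[0, 0, 0], 0, 15], [[0, 0, 0], 0, 15]], newtons=60)

```text
time: 24.0
ee_pos: [0.4145, 0.1953, 0.2503]
tool_rot: [-0.0, 0.776, 0.631, 0.0]
ft_force: [0.7, 0.4, -3.6]
finger_gap: 0.0217
grip_force: 118.6
```

```bash
cat > tilt.py <<'E'
from h import *
from scipy.spatial.transform import Rotation as Ro
# silhouettes: predicted pixels of cross-handle ends/wall corners for tilt; gray-metal mask overlap
def verts(th,p,d):
    # d: world unit dir of tray +x ; p pivot (grasp point) ; tipping spout down by th
    X=np.array([d[0],d[1],0]);Z=np.array([0,0,1.]);Y=np.cross(Z,X)
    X2=np.cos(th)*X+np.sin(th)*Z; Z2=-np.sin(th)*X+np.cos(th)*Z
    return lambda L: p+(np.array(L)-[.11,0,.03])@np.array([X2,Y,Z2])
def boxes():
    B=[((-.08,.08),(-.06,.06),(0,.004)),((-.08,.08),(.056,.06),(0,.034)),((-.08,.08),(-.06,-.056),(0,.034)),((.076,.08),(-.06,.06),(0,.034)),((-.007,.007),(-.062,.062),(.074,.09)),((-.007,.007),(-.062,-.056),(.03,.09)),((-.007,.007),(.056,.062),(.03,.09))]
    return [np.array([[x,y,z] for x in b[0] for y in b[1] for z in b[2]]) for b in B]
def mask(c,th,p,d):
    m=np.zeros((480,640),np.uint8); f=verts(th,p,d)
    for b in boxes(): cv2.fillConvexPoly(m,cv2.convexHull(proj(c,f(b)).astype(np.float32)).astype(np.int32),1)
    return m
def metal(c):
    h=c['frame'].astype(int); r,g,b=h[...,0],h[...,1],h[...,2]
    return ((abs(r-b)<14)&(r>60)&(b>=r-6)).astype(np.uint8)
def est(c,p,d):
    M=metal(c); best=[]
    for th in np.radians(np.arange(-5,96,2.5)):
        m=mask(c,th,p,d); best.append(((m&M).sum()/ (m.sum()+1),(m&M).sum()/((m|(M&cv2.dilate(m,np.ones((41,41)))))>0).sum(),np.degrees(th)))
    return sorted(best,key=lambda t:-t[1])[:3]
def run():
    s=readout.read_state(); q=s['tool_rot']; R=Ro.from_quat([q[1],q[2],q[3],q[0]]).as_matrix()
    c=cam('side'); d=-R[:,0]; p=s['ee_pos']-.002*R[:,2]
    np.set_printoptions(precision=3,suppress=True)
    print([tuple(np.round(x,2)) for x in est(c,p,d)],s['ft_force'],s['ft_torque'],s['ee_pos'],s['finger_gap'])
    # brown dark blobs
    return c
if __name__=='__main__': run()
E
python3 tilt.py
```

```text
[(np.float64(0.1), np.float64(0.1), np.float64(27.5)), (np.float64(0.1), np.float64(0.1), np.float64(25.0)), (np.float64(0.1), np.float64(0.09), np.float64(20.0))] [ 0.749  0.427 -3.611] [-0.394  0.147 -0.127] [0.414 0.195 0.25 ] 0.021701084785910065
```

drive_tool(motion=[[[0, 0, 0], 0, 16], [[0, 0, 0], 0, 16]], newtons=60)

```text
time: 24.22
ee_pos: [0.4144, 0.1954, 0.2502]
tool_rot: [-0.0, 0.776, 0.631, -0.0]
ft_force: [-0.8, 0.1, -4.4]
finger_gap: 0.0215
grip_force: 118.5
```

```bash
python3 - <<'E'
from tilt import *
c=load('side'); f=c['frame']
s=readout.read_state(); q=s['tool_rot']; R=Ro.from_quat([q[1],q[2],q[3],q[0]]).as_matrix()
p=s['ee_pos']-.002*R[:,2]; d=-R[:,0]
F=verts(0,p,d); print(proj(c,[F(x) for x in ([.08,.05,.02],[.08,-.05,.02],[0,.06,.08],[0,-.06,.08],[-.08,.058,.034],[-.08,-.058,.034])]).round())
for x in ([.08,.05,.02],[.08,-.05,.02],[0,.055,.085],[0,-.055,.085]):
    u,v=proj(c,F(x))[0].astype(int); print(u,v,f[v-1:v+2,u].tolist())
E
```

```text
[[251. 124.]
 [204. 131.]
 [249.  79.]
 [194.  86.]
 [247.  74.]
 [197.  81.]]
250 124 [[63, 59, 56], [63, 58, 57], [63, 60, 59]]
204 130 [[62, 59, 57], [60, 60, 57], [62, 58, 56]]
246 76 [[112, 103, 101], [113, 112, 107], [112, 108, 106]]
195 83 [[62, 60, 58], [66, 63, 62], [61, 59, 55]]
```

drive_tool(motion=[[[0, 0, 0], 0, 20.5]], newtons=40)

```text
time: 24.3
ee_pos: [0.4144, 0.1953, 0.2502]
tool_rot: [-0.0, 0.776, 0.631, -0.0]
ft_force: [0.7, 0.2, -4.3]
finger_gap: 0.0218
grip_force: 118.6
```

drive_tool(motion=[[[0, 0, 0], 0, 22.4]], newtons=40)

```text
time: 24.38
ee_pos: [0.4144, 0.1953, 0.2503]
tool_rot: [0.0, 0.776, 0.631, -0.0]
ft_force: [0.6, 0.1, -3.9]
finger_gap: 0.0228
grip_force: 73.2
```

drive_tool(motion=[[[0, 0, 0], 0, 15]], newtons=40)

```text
time: 24.47
ee_pos: [0.4144, 0.1953, 0.2503]
tool_rot: [-0.0, 0.776, 0.631, -0.0]
ft_force: [-0.4, -0.1, -4.4]
finger_gap: 0.0227
grip_force: 73.2
```

```bash
sed -i "s/return ((abs.*/return ((r-b<12)\&(r>52)\&(abs(r-b)<12)).astype(np.uint8)/" tilt.py; python3 tilt.py
```

```text
[(np.float64(0.21), np.float64(0.2), np.float64(2.5)), (np.float64(0.22), np.float64(0.2), np.float64(20.0)), (np.float64(0.21), np.float64(0.2), np.float64(5.0))] [-0.409 -0.091 -4.448] [-0.405  0.044  0.005] [0.414 0.195 0.25 ] 0.02269192649062693
```

drive_tool(motion=[[[0, 0, 0], 0, 23], [[0, 0, 0], 0, 23]], newtons=20)

```text
time: 24.68
ee_pos: [0.4144, 0.1952, 0.2503]
tool_rot: [0.0, 0.776, 0.631, -0.0]
ft_force: [0.3, 0.6, -4.1]
finger_gap: 0.0233
grip_force: 45.7
```

```bash
python3 tilt.py
```

```text
[(np.float64(0.2), np.float64(0.2), np.float64(2.5)), (np.float64(0.2), np.float64(0.2), np.float64(5.0)), (np.float64(0.21), np.float64(0.2), np.float64(20.0))] [ 0.294  0.563 -4.129] [-0.38   0.076  0.018] [0.414 0.195 0.25 ] 0.023320931928945993
```

drive_tool(motion=[[[0, 0, 0], 0, 23.2], [[0, 0, 0], 0, 23.2]], newtons=20)

```text
time: 24.9
ee_pos: [0.4144, 0.1952, 0.2503]
tool_rot: [0.0, 0.776, 0.631, 0.0]
ft_force: [0.1, 0.1, -3.7]
finger_gap: 0.0232
grip_force: 36.6
```

```bash
cat > dif.py <<'E'
from h import *
o=load('side')['frame'].astype(int)
import tilt; c=tilt.run(); n=c['frame'].astype(int)
D=abs(n-o).max(2)>25; ys,xs=np.nonzero(D[40:260,100:400]); print('changed',D[40:260,100:400].sum(), (xs.min()+100,xs.max()+100,ys.min()+40,ys.max()+40) if len(xs) else '')
E
python3 dif.py
```

```text
[(np.float64(0.21), np.float64(0.2), np.float64(2.5)), (np.float64(0.22), np.float64(0.2), np.float64(20.0)), (np.float64(0.2), np.float64(0.2), np.float64(5.0))] [ 0.055  0.129 -3.749] [-0.404  0.088 -0.055] [0.414 0.195 0.25 ] 0.02319536256047412
changed 1 (np.int64(220), np.int64(220), np.int64(121), np.int64(121))
```

drive_tool(motion=[[[0, 0, 0], 0, 23.4], [[0, 0, 0], 0, 23.4]], newtons=20)

```text
time: 25.12
ee_pos: [0.4144, 0.1953, 0.2504]
tool_rot: [-0.0, 0.776, 0.631, 0.0]
ft_force: [-1.1, 0.7, -3.7]
finger_gap: 0.0233
grip_force: 27.2
```

```bash
python3 dif.py
```

```text
[(np.float64(0.27), np.float64(0.26), np.float64(15.0)), (np.float64(0.26), np.float64(0.25), np.float64(17.5)), (np.float64(0.25), np.float64(0.25), np.float64(12.5))] [-1.06   0.657 -3.673] [-0.226  0.054  0.027] [0.414 0.195 0.25 ] 0.023304137043376628
changed 640 (np.int64(155), np.int64(256), np.int64(43), np.int64(203))
```

drive_tool(motion=[[[0, 0, 0], 0, 23.4]], newtons=20)

```text
time: 25.25
ee_pos: [0.4144, 0.1953, 0.2503]
tool_rot: [-0.0, 0.776, 0.631, 0.0]
ft_force: [-0.5, -0.6, -4.6]
finger_gap: 0.0234
grip_force: 27.8
```

```bash
python3 dif.py
```

```text
[(np.float64(0.42), np.float64(0.41), np.float64(42.5)), (np.float64(0.42), np.float64(0.41), np.float64(37.5)), (np.float64(0.42), np.float64(0.41), np.float64(40.0))] [-0.469 -0.579 -4.641] [-0.314  0.121  0.02 ] [0.414 0.195 0.25 ] 0.02337888188293006
changed 1306 (np.int64(155), np.int64(257), np.int64(43), np.int64(202))
```

drive_tool(motion=[[[0, 0, 0], 0, 15]], newtons=70)

```text
time: 25.38
ee_pos: [0.4143, 0.1951, 0.2501]
tool_rot: [0.0, 0.776, 0.631, -0.0]
ft_force: [0.4, 0.5, -5.4]
finger_gap: 0.0228
grip_force: 69.0
```

```bash
python3 dif.py
```

```text
[(np.float64(0.51), np.float64(0.5), np.float64(45.0)), (np.float64(0.46), np.float64(0.45), np.float64(47.5)), (np.float64(0.46), np.float64(0.41), np.float64(42.5))] [ 0.366  0.491 -5.38 ] [-0.521  0.103 -0.025] [0.414 0.195 0.25 ] 0.022825120369508723
changed 760 (np.int64(142), np.int64(258), np.int64(44), np.int64(219))
```

drive_tool(motion=[[[0, 0, 0], 0, 15], [[0, 0, 0], 0, 15], [[0, 0, 0], 0, 15], [[0, 0, 0], 0, 15], [[0, 0, 0], 0, 15]], newtons=70)

```text
time: 25.85
ee_pos: [0.4145, 0.1953, 0.2505]
tool_rot: [0.0, 0.776, 0.631, 0.0]
ft_force: [-0.5, -0.4, -4.0]
finger_gap: 0.0227
grip_force: 69.0
```

```bash
python3 - <<'E'
import tilt; from h import *
F=[];T=[]
for i in range(8):
    cam('side'); s=readout.read_state(); F.append(s['ft_force']);T.append(s['ft_torque'])
print(np.mean(F,0),np.std(F,0),np.mean(T,0))
c=tilt.run(); f=c['frame'].astype(int); r,g,b=f[...,0],f[...,1],f[...,2]
m=((r-b>12)&(r-b<40)&(r<75)&(r>35)&(r*1.0/(b+1)>1.45)).astype('uint8')
n,l,st,ce=cv2.connectedComponentsWithStats(cv2.morphologyEx(m,cv2.MORPH_OPEN,np.ones((3,3))))
for i in range(1,n):
    if st[i,4]>40: print(st[i],ce[i].round())
a=cv2.resize(np.clip(c['frame'][50:250,130:330,::-1]*1.8,0,255).astype('uint8'),None,fx=3,fy=3,interpolation=cv2.INTER_CUBIC); cv2.imwrite('pics/s7.png',a)
E
```

```text
[-0.11599469 -0.1715848  -3.16103755] [0.49386734 0.45725329 0.55937641] [-0.21319509  0.03304559  0.02026035]
[(np.float64(0.5), np.float64(0.49), np.float64(45.0)), (np.float64(0.46), np.float64(0.44), np.float64(47.5)), (np.float64(0.46), np.float64(0.41), np.float64(42.5))] [-0.204  0.027 -2.623] [-0.18   0.024 -0.011] [0.414 0.195 0.25 ] 0.022630576104015938
[  73   25  102   73 4145] [129.  63.]
[256 116  17  51 418] [264. 138.]
[221 120  12  11 112] [226. 125.]
[240 120  13  14 124] [246. 128.]
[ 191  123   86   76 2785] [225. 174.]
[205 129  11   9  86] [210. 133.]
[228 157  14   6  67] [235. 159.]
[354 192  14  22 193] [359. 204.]
[382 242   5  18  55] [384. 251.]
[ 45 251   8  15  83] [ 48. 259.]
[ 31 255  39  45 368] [ 55. 279.]
[ 33 258  10  16  68] [ 37. 266.]
[ 18 269   7  13  44] [ 21. 275.]
[ 18 276  31  23 271] [ 32. 286.]
```

```bash
python3 - <<'E'
from h import *
o=cv2.imread('pics/top0.png')[:,:,::-1].astype(int)
c=cam('top'); f=c['frame'].astype(int)
print('nut',o[213,303],'carton',o[290,154],o[270,130])
m=f[225:360,85:225]
def sh(a):
    for row in a[::4,::4]: print(''.join(' .:-=+*#%@'[min(9,int(v.sum()/45))] for v in row))
sh(m)
for v in range(300,230,-6): print(v,[tuple(f[v,u]) for u in range(120,200,16)])
E
```

```text
nut [51 41 34] carton [98 78 57] [94 75 54]
##########*++++****+::::*##########
########*+++********-::::##########
######++++*******###=::::-#########
####+++*********####*:::::+########
=++++***********#####--::::+#######
=++*********###*#####+:::::-*######
+*********######*#####--::::+*#####
+*******########*#####=:::::---=+##
+****#################*--::::-:--=#
=**##############*#####=:::::-:--:*
=*###############*#####*--:::=:-::+
=*################*#####=::::-+---+
*+################*#####*-:::-*=::=
#=#################*#####=:::-++-:-
#=*################*#####*-::-+*=:*
#*+##############****#####=::-+++:*
##=##########*******+#####*=::=++:-
##*+######**********+*#####======-:
###=*###*************=#####+======:
###*+**************++=*#####======-
####=***********++++++*#####+=====:
####*=********++++++*#**#####=====+
#####=+******++++*##*#**#####+===##
#####*=+**+++++*#####****####*===*#
######==+++++*#######***+##***+===#
######*==+**#*#######*##*******===#
#######=*####**##########*******==*
#+#####****###**##########******+=+
#+*#####=+*****############***+++=+
#*+#####+++*
[... 2282 characters left out ...]
(38))]
246 [(np.int64(108), np.int64(106), np.int64(94)), (np.int64(111), np.int64(108), np.int64(97)), (np.int64(115), np.int64(112), np.int64(100)), (np.int64(106), np.int64(103), np.int64(92)), (np.int64(47), np.int64(42), np.int64(36))]
240 [(np.int64(103), np.int64(100), np.int64(90)), (np.int64(108), np.int64(105), np.int64(94)), (np.int64(114), np.int64(111), np.int64(99)), (np.int64(68), np.int64(65), np.int64(58)), (np.int64(44), np.int64(40), np.int64(36))]
234 [(np.int64(95), np.int64(93), np.int64(83)), (np.int64(104), np.int64(101), np.int64(90)), (np.int64(111), np.int64(108), np.int64(97)), (np.int64(49), np.int64(44), np.int64(38)), (np.int64(40), np.int64(36), np.int64(32))]
```

drive_tool(motion=[[[0.5, 0, 0], 0, 15], [[0.5, 0, 0], 0, 15], [[-0.5, 0, 0], 0, 15], [[0.5, 0, 0], 0, 15], [[-0.5, 0, 0], 0, 15], [[0.5, 0, 0], 0, 15], [[-0.5, 0.3, 0], 0, 15], [[0.5, -0.3, 0], 0, 15], [[-0.5, 0.3, 0], 0, 15], [[0.5, -0.3, 0], 0, 15], [[-0.2, 0, 0], 0, 15], [[0, 0, 0], 0, 15], [[0, 0, 0], 0, 15], [[0, 0, 0], 0, 15]], newtons=70)

```text
time: 27.52
ee_pos: [0.421, 0.2265, 0.2503]
tool_rot: [0.0, 0.776, 0.631, 0.0]
ft_force: [0.2, 0.3, -3.7]
finger_gap: 0.0229
grip_force: 70.3
```

```bash
python3 - <<'E'
import tilt; from h import *
F=[]
for i in range(8):
    cam('side'); s=readout.read_state(); F.append(s['ft_force'][2])
print(np.mean(F))
c=tilt.run()
a=cv2.resize(np.clip(c['frame'][70:220,160:300,::-1]*1.8,0,255).astype('uint8'),None,fx=4,fy=4,interpolation=cv2.INTER_CUBIC); cv2.imwrite('pics/s8.png',a)
E
```

```text
-3.36740895910286
[(np.float64(0.46), np.float64(0.44), np.float64(47.5)), (np.float64(0.47), np.float64(0.44), np.float64(45.0)), (np.float64(0.44), np.float64(0.43), np.float64(50.0))] [-0.012 -0.543 -2.71 ] [-0.17   0.031  0.006] [0.421 0.227 0.25 ] 0.022968040206189876
```

View pics/s8.png

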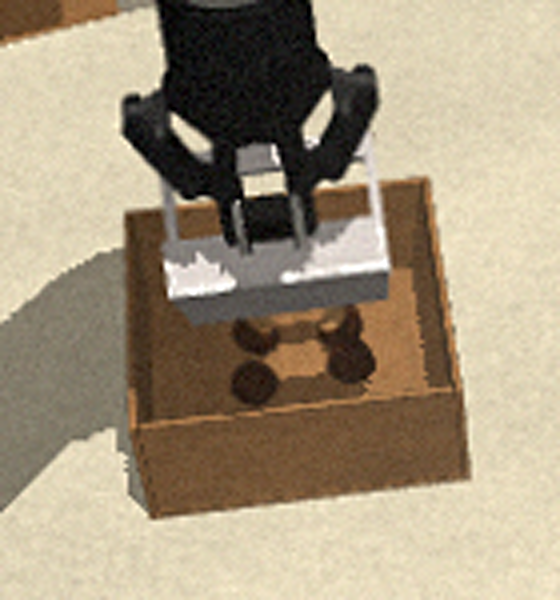

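In the picture, four nuts lie in the carton at crop (255,382), (350,360), (257,330) and (342,328). The fifth may be hidden behind the tray, so I'll raise the tray straight up to uncover the carton and count numerically.

drive_tool(motion=[[[0, 0, -0.5], 0, 15], [[0, 0, -0.7], 0, 15], [[0, 0, -0.7], 0, 15], [[0, 0, -0.7], 0, 15], [[0, 0, -0.4], 0, 15], [[0, 0, 0], 0, 15], [[0, 0, 0], 0, 15]], newtons=70)

```text
time: 28.55
ee_pos: [0.4213, 0.2268, 0.3703]
tool_rot: [0.0, 0.776, 0.631, 0.001]
ft_force: [-0.4, 0.1, -3.8]
finger_gap: 0.0226
grip_force: 70.4
```

```bash
cat > nuts.py <<'E'
import tilt; from h import *
c=tilt.run(); f=c['frame'].astype(int)
C=np.array([.446,.347]);yw=-.21;ex=np.array([np.cos(yw),np.sin(yw)]);ey=np.array([-np.sin(yw),np.cos(yw)])
# rectified carton floor view at z=.016 seen from side, 5 mm cells, rows: +y far at top
for b in np.arange(.095,-.1,-.006):
    L=''
    for a in np.arange(-.095,.096,.004):
        u,v=proj(c,[*(C+a*ex+b*ey),.016])[0].round().astype(int)
        r,g,bb=f[v,u]; L+='#' if r<50 else '+' if r<65 else '.' if r-bb>15 else ' '
    print(L)
E
python3 nuts.py
```

```text
[(np.float64(0.45), np.float64(0.42), np.float64(45.0)), (np.float64(0.45), np.float64(0.41), np.float64(42.5)), (np.float64(0.46), np.float64(0.41), np.float64(40.0))] [-0.383  0.126 -3.803] [-0.149  0.079  0.034] [0.421 0.227 0.37 ] 0.02259036564623205
#####+###++++++.+++++.+#######++++++++++++++++##
##+###+###............+#######++++++++.++++++###
###++#+#++++...+...+++########..............+#+#
#+++###++++++###+##+++########..............++++
#+++#####+#+#####+#++#########..............+++#
##+##+++++##..++...++..+#####+..............+++#
#+##+##++#+#...#........+###................++++
##+##+#+++++..##........+#..+.+.+#..........++++
##+#+##++#....####+......+#.+++.+##.........+++#
####+#+##+....#######+...++++.+.###.........+++#
##++++##+##+..#######+...++########.........++##
#+++++++++#+#++######++++++#######..........+++#
+++++++###++++++#####+++++++######..........+++#
+++#+++++++++++#++++#++++++++######.........+++#
++##+#+++++++#######+++++++++######+........+++#
+++#+++++#++########++++++++########........+++#
+#+++++++#++#########+++++++########........+++#
##++#++++##+#########+++++#.+#######........+++#
#+++++++++#+#########++#+++...#####.........++++
###++++#+++++#######++++++.....++...........+++#
####+##+##++##+####+++#+++..................++##
..+..........................................+..
++++++++++++++++++++#+++.+++++++++++++++++++++++
++++++++++++++++++++++++++++.+++++++++++++++++++
+++++++.++.+++.+++++++++++++++++++++++++++..+++.
++++++++++.++.++++++.++...++.+++++++++++++++++++
++++++.+++++++.++++...+...+++.++.+++++++++++++++
++++++++.++++.+++..+++++.++++.+.++.+++++++++.++#
++.++..+.++++++++++.+++.+.++++.++++++..++.+.+.++
++++++++++++++..++..+..++.+++.+++++++++++...++++
++++...++++..++++++.+.++....+..+++++++++++++++++
+.+..++++..+++.+++.....+..+++++++++++++++++++++#
++++++++++++...++.......++++++++++++++++++++++.+
```

Five dark blobs now show in the carton: one far, two in the middle, two near. All the nuts are in. I'll take the tray to clear counter, lay it flat there, regrip and place it.

drive_tool(motion=[[[-0.2, 0.1, 0], 0, 15], [[-0.4, 0.2, 0], 0, 15], [[-0.5, 0.25, 0], 0, 15], [[-0.5, 0.25, 0], 0, 15], [[-0.5, 0.25, 0], 0, 15], [[-0.5, 0.2, 0], 0, 15], [[-0.5, 0.2, 0], 0, 15], [[-0.28, 0.1, 0.1], 0, 15], [[0, 0, 0.3], 0, 15], [[0, 0, 0.5], 0, 15], [[0, 0, 0.7], 0, 15], [[0, 0, 0.7], 0, 15], [[0, 0, 0.5], 0, 15], [[0, 0, 0.2], 0, 15], [[0, 0, 0], 0, 15], [[0, 0, 0], 0, 15]], newtons=70)

```text
time: 29.93
ee_pos: [0.4538, 0.0812, 0.2504]
tool_rot: [-0.0, 0.776, 0.631, -0.0]
ft_force: [1.0, 0.9, -2.9]
finger_gap: 0.0226
grip_force: 70.2
```

```bash
python3 tilt.py
```

```text
[(np.float64(0.48), np.float64(0.47), np.float64(50.0)), (np.float64(0.49), np.float64(0.45), np.float64(47.5)), (np.float64(0.45), np.float64(0.44), np.float64(52.5))] [ 0.98   0.862 -2.858] [-0.192  0.092  0.027] [0.454 0.081 0.25 ] 0.022590838668661267
```

drive_tool(motion=[[[0, 0, 0.3], 0, 15], [[0, 0, 0.5], 0, 15], [[0, 0, 0.5], 0, 15], [[0, 0, 0.4], 0, 15], [[0, 0, 0.2], 0, 15], [[0, 0, 0], 0, 22.9], [[0, 0, 0], 0, 22.9], [[0, 0, 0], 0, 22.9]], newtons=40)

```text
time: 30.65
ee_pos: [0.4547, 0.0817, 0.1759]
tool_rot: [0.001, 0.776, 0.631, 0.001]
ft_force: [0.1, 0.6, -3.3]
finger_gap: 0.0231
grip_force: 52.9
```

```bash
python3 tilt.py
```

```text
[(np.float64(0.48), np.float64(0.46), np.float64(50.0)), (np.float64(0.44), np.float64(0.43), np.float64(52.5)), (np.float64(0.46), np.float64(0.42), np.float64(47.5))] [ 0.061  0.605 -3.276] [-0.15  -0.015 -0.041] [0.455 0.082 0.176] 0.023092182835085098
```

drive_tool(motion=[[[0, 0, 0.15], 0, 22.9], [[0, 0, 0.15], 0, 22.9], [[-0.05, 0, 0.05], 0, 22.9], [[-0.17, 0, 0.125], 0, 22.9], [[-0.17, 0, 0.125], 0, 22.9], [[-0.17, 0, 0.125], 0, 22.9], [[-0.16, 0, 0.13], 0, 22.9], [[-0.15, 0, 0.15], 0, 22.9], [[-0.15, 0, 0.15], 0, 22.9], [[-0.14, 0, 0.15], 0, 22.9], [[-0.14, 0, 0.15], 0, 22.9], [[0, 0, 0], 0, 22.9]], newtons=40)

```text
time: 31.7
ee_pos: [0.4428, 0.0296, 0.1147]
tool_rot: [-0.0, 0.776, 0.631, -0.001]
ft_force: [2.0, -0.3, 1.1]
finger_gap: 0.0233
grip_force: 49.3
```

```bash
python3 tilt.py
```

```text
[(np.float64(0.35), np.float64(0.33), np.float64(32.5)), (np.float64(0.33), np.float64(0.32), np.float64(30.0)), (np.float64(0.34), np.float64(0.31), np.float64(35.0))] [ 2.013 -0.338  1.084] [ 0.47  -0.726 -0.268] [0.443 0.03  0.115] 0.023269183785610013
```

drive_tool(motion=[[[-0.12, 0, 0.17], 0, 22.9], [[-0.12, 0, 0.17], 0, 22.9], [[-0.12, 0, 0.17], 0, 22.9], [[-0.11, 0, 0.17], 0, 22.9], [[-0.09, 0, 0.19], 0, 22.9], [[-0.09, 0, 0.19], 0, 22.9], [[-0.09, 0, 0.19], 0, 22.9], [[-0.08, 0, 0.19], 0, 22.9], [[-0.06, 0, 0.19], 0, 22.9], [[-0.05, 0, 0.19], 0, 22.9], [[-0.05, 0, 0.16], 0, 22.9], [[-0.03, 0, 0.1], 0, 22.9], [[0, 0, 0], 0, 22.9], [[0, 0, 0], 0, 22.9]], newtons=40)

```text
time: 32.92
ee_pos: [0.435, -0.009, 0.0327]
tool_rot: [-0.0, 0.776, 0.631, -0.0]
ft_force: [-0.2, 2.4, -0.8]
finger_gap: 0.023
grip_force: 47.5
```

```bash
python3 tilt.py
```

```text
[(np.float64(0.19), np.float64(0.18), np.float64(7.5)), (np.float64(0.19), np.float64(0.18), np.float64(2.5)), (np.float64(0.19), np.float64(0.18), np.float64(5.0))] [-0.159  2.412 -0.79 ] [ 0.556 -0.001 -0.022] [ 0.435 -0.009  0.033] 0.02299416076904022
```

drive_tool(motion=[[[0, 0, 0.05], 0, 26], [[0, 0, 0], 0, 40], [[0, 0, 0], 0, 60], [[0, 0, 0], 0, 60], [[0, 0, 0], 0, 60], [[0, 0, 0.07], 0, 60], [[0, 0, 0], 0, 60], [[0, 0, 0], 0, 60], [[0, 0, 0], 0, 60]], newtons=60)

```text
time: 33.72
ee_pos: [0.4352, -0.0089, 0.028]
tool_rot: [-0.0, 0.776, 0.631, -0.0]
ft_force: [0.8, 0.1, -0.8]
finger_gap: 0.0598
grip_force: 0.0
```

```bash
cat > fit.py <<'E'
# fit flat tray pose (x,y,yaw) at given underside z by maximising overlap of metal mask
import sys; from tilt import *
from scipy.optimize import minimize
z=float(sys.argv[1])
s=readout.read_state(); q=s['tool_rot']; R=Ro.from_quat([q[1],q[2],q[3],q[0]]).as_matrix(); d=-R[:,0]
c=cam('side'); r=c['frame'].astype(int); M=((abs(r[...,0]-r[...,2])<12)&(r[...,0]>45)).astype('uint8')
p0=s['ee_pos'].copy(); p0[2]=z+.03; th0=np.arctan2(d[1],d[0])
best=[]
for a in np.arange(-.02,.0201,.004):
  for b in np.arange(-.02,.0201,.004):
    for t in np.radians([-6,-3,0,3,6]):
      dd=np.array([np.cos(th0+t),np.sin(th0+t)]); m=mask(c,0,p0+a*np.array([d[0],d[1],0])+b*np.array([-d[1],d[0],0]),dd)
      g=cv2.dilate(m,np.ones((9,9)))-m
      best.append((M[m>0].mean()-M[g>0].mean(),a,b,np.degrees(t)))
best.sort(key=lambda t:-t[0]); print(s['ee_pos'],[tuple(np.round(x,3)) for x in best[:5]])
E
python3 fit.py 0
```

```text
[ 0.43517251 -0.00891689  0.02801713] [(np.float64(0.176), np.float64(0.004), np.float64(0.0), np.float64(0.0)), (np.float64(0.174), np.float64(0.0), np.float64(0.0), np.float64(0.0)), (np.float64(0.165), np.float64(0.008), np.float64(0.0), np.float64(0.0)), (np.float64(0.164), np.float64(0.004), np.float64(-0.008), np.float64(-3.0)), (np.float64(0.162), np.float64(0.008), np.float64(-0.008), np.float64(-3.0))]
```

drive_tool(motion=[[[0, 0, 0], 0, 45], [[0, 0, 0], 0, 30], [[0, 0, 0], 0, 15], [[0, 0, 0], 0, 15], [[0, 0, 0], 0, 15], [[0, 0, 0], 0, 15], [[0, 0, -0.1], 0, 15], [[0, 0, -0.2], 0, 15], [[0, 0, -0.3], 0, 15], [[0, 0, -0.4], 0, 15], [[0, 0, -0.4], 0, 15], [[0, 0, -0.4], 0, 15], [[0, 0, -0.4], 0, 15], [[0, 0, -0.4], 0, 15], [[0, 0, -0.4], 0, 15], [[0, 0, -0.3], 0, 15], [[0, 0, -0.2], 0, 15], [[0, 0, 0], 0, 15], [[0, 0, 0], 0, 15]], newtons=120)

```text
time: 35.35
ee_pos: [0.4353, -0.0089, 0.1681]
tool_rot: [0.0, 0.776, 0.631, 0.0]
ft_force: [0.2, -1.0, -3.9]
finger_gap: 0.0217
grip_force: 117.7
```

```bash
python3 tilt.py; python3 - <<'E'
from h import *
s=readout.read_state(); M=np.array([[.204,.979,0],[.979,-.204,0],[0,0,-1]])
g=np.array([.42-.204*.11,-.329-.979*.11,.148]); print(g,(M.T@(g-s['ee_pos'])/.04).round(3))
E
```

```text
[(np.float64(0.2), np.float64(0.19), np.float64(5.0)), (np.float64(0.2), np.float64(0.19), np.float64(2.5)), (np.float64(0.2), np.float64(0.19), np.float64(7.5))] [ 0.181 -0.98  -3.91 ] [-0.258  0.031 -0.016] [ 0.435 -0.009  0.168] 0.021713582759389033
[ 0.39756 -0.43669  0.148  ] [-10.661   1.265   0.486]
```

drive_tool(motion=[[[-0.2, 0.024, 0], 0, 15], [[-0.4, 0.047, 0], 0, 15], [[-0.6, 0.071, 0], 0, 15], [[-0.6, 0.071, 0], 0, 15], [[-0.6, 0.071, 0], 0, 15], [[-0.6, 0.071, 0], 0, 15], [[-0.6, 0.071, 0], 0, 15], [[-0.6, 0.071, 0], 0, 15], [[-0.6, 0.071, 0], 0, 15], [[-0.6, 0.071, 0], 0, 15], [[-0.6, 0.071, 0], 0, 15], [[-0.6, 0.071, 0], 0, 15], [[-0.6, 0.071, 0], 0, 15], [[-0.6, 0.071, 0], 0, 15], [[-0.6, 0.071, 0], 0, 15], [[-0.6, 0.071, 0], 0, 15], [[-0.6, 0.071, 0], 0, 15], [[-0.6, 0.071, 0], 0, 15], [[-0.3, 0.036, 0], 0, 15], [[-0.16, 0.02, 0], 0, 15]], newtons=120)

```text
time: 37.07
ee_pos: [0.3968, -0.4382, 0.1668]
tool_rot: [-0.001, 0.776, 0.63, -0.0]
ft_force: [-0.5, 0.7, -3.6]
finger_gap: 0.022
grip_force: 117.7
```

drive_tool(motion=[[[0, 0, 0], 0, 15], [[0, 0, 0.3], 0, 15], [[0, 0, 0.5], 0, 15], [[0, 0, 0.5], 0, 15], [[0, 0, 0.3], 0, 15], [[0, 0, 0], 0, 15], [[0, 0, 0], 0, 15]], newtons=120)

```text
time: 37.65
ee_pos: [0.3977, -0.4357, 0.1037]
tool_rot: [-0.001, 0.776, 0.631, 0.0]
ft_force: [0.7, -0.1, -2.3]
finger_gap: 0.022
grip_force: 117.8
```

```bash
sed -i 's/p0\[2\]=z+.03/p0[2]=z+.03 if z<.5 else p0[2]+.002/' fit.py; python3 fit.py 1; python3 tilt.py
```

```text
[ 0.39773051 -0.43566971  0.10368405] [(np.float64(0.151), np.float64(0.012), np.float64(-0.02), np.float64(6.0)), (np.float64(0.147), np.float64(0.016), np.float64(-0.02), np.float64(6.0)), (np.float64(0.14), np.float64(0.008), np.float64(-0.02), np.float64(6.0)), (np.float64(0.138), np.float64(0.004), np.float64(-0.02), np.float64(6.0)), (np.float64(0.136), np.float64(0.02), np.float64(-0.02), np.float64(6.0))]
[(np.float64(0.13), np.float64(0.11), np.float64(15.0)), (np.float64(0.13), np.float64(0.11), np.float64(10.0)), (np.float64(0.13), np.float64(0.11), np.float64(17.5))] [ 0.372  0.154 -3.858] [-0.331  0.096 -0.027] [ 0.398 -0.436  0.105] 0.022071253775811386
```

drive_tool(motion=[[[0, 0, 0.15], 0, 15], [[0, 0, 0.1], 0, 15], [[0, 0, 0.07], 0, 15], [[0, 0, 0.05], 0, 15], [[0, 0, 0], 0, 15], [[0, 0, 0], 0, 15]], newtons=120)

```text
time: 38.25
ee_pos: [0.3978, -0.4366, 0.0893]
tool_rot: [-0.0, 0.776, 0.631, 0.0]
ft_force: [0.6, 1.4, -2.2]
finger_gap: 0.0216
grip_force: 118.1
```

drive_tool(motion=[[[0, 0, 0.03], 0, 15], [[0, 0, 0.02], 0, 15], [[0, 0, 0], 0, 15], [[0, 0, 0], 0, 15]], newtons=120)

```text
time: 38.58
ee_pos: [0.3979, -0.4368, 0.0884]
tool_rot: [0.001, 0.776, 0.631, 0.0]
ft_force: [-2.3, 1.2, 5.1]
finger_gap: 0.0223
grip_force: 118.9
```

drive_tool(motion=[[[0, 0, -0.02], 0, 23], [[0, 0, 0], 0, 25], [[0, 0, 0], 0, 40], [[0, 0, 0], 0, 60], [[0, 0, 0], 0, 70], [[0, 0, 0], 0, 70], [[0, 0, 0], 0, 70], [[0, 0, -0.3], 0, 70], [[0, 0, -0.7], 0, 70], [[0, 0, -0.7], 0, 70], [[0, 0, -0.7], 0, 70], [[0, 0, -0.7], 0, 70], [[-0.8, 0, -0.5], 0, 70], [[-0.8, 0, 0], 0, 70], [[-0.8, 0, 0], 0, 70], [[0, 0, 0], 0, 70], [[0, 0, 0], 0, 70], [[0, 0, 0], 0, 70]], newtons=60)

```text
time: 40.08
ee_pos: [0.3782, -0.5304, 0.2324]
tool_rot: [-0.0, 0.776, 0.631, 0.0]
ft_force: [0.4, 0.3, 0.0]
finger_gap: 0.0703
grip_force: 0.0
```

```bash
cat > chk.py <<'E'
from tilt import *
s=readout.read_state(); print(s['ee_pos'],s['ft_force'],s['joint_pos'])
t=cam('top'); c=cam('side')
# tail handle (dark) and cross bar localisation at expected pose in both views
T=np.array([.42,-.329,.06]); d=np.array([-.204,-.979]); F=verts(0,T+[.11*d[0],.11*d[1],.03],d)
for n,k in (('side',c),('top',t)):
    f=k['frame'].astype(int).sum(2)
    print(n,'spout',proj(k,F([-.08,0,0])).round(),'tail end',proj(k,F([.152,0,.037])).round(),'bar',proj(k,[F([0,.062,.09]),F([0,-.062,.09])]).round().tolist())
    for x in np.arange(-.05,.2,.006): # profile along tray axis at tail height, and across
        pass
    print('along tail:',[int(f[tuple(proj(k,F([x,0,.037]))[0].round().astype(int)[::-1])]/3) for x in np.arange(.06,.18,.006)])
    print('across tail:',[int(f[tuple(proj(k,F([.135,y,.037]))[0].round().astype(int)[::-1])]/3) for y in np.arange(-.03,.031,.004)])
    print('along spout:',[int(f[tuple(proj(k,F([x,.03,.004]))[0].round().astype(int)[::-1])]/3) for x in np.arange(-.12,-.04,.005)])
    print('bar along x:',[int(f[tuple(proj(k,F([x,.03,.09]))[0].round().astype(int)[::-1])]/3) for x in np.arange(-.03,.031,.004)])
    print('bar along y:',[int(f[tuple(proj(k,F([0,y,.09]))[0].round().astype(int)[::-1])]/3) for y in np.arange(-.09,.091,.006)])
E
python3 chk.py; python3 nuts.py
```

```text
[ 0.37817145 -0.53044023  0.232402  ] [0.39532572 0.31360048 0.03426744] [-9.51508732e-01  3.37336946e-01  4.38440907e-01  1.67215456e+00
  1.68903924e-04  8.24888391e-01]
side spout [[319. 353.]] tail end [[344. 468.]] bar [[363.0, 365.0], [291.0, 378.0]]
[(np.float64(0.11), np.float64(0.1), np.float64(25.0)), (np.float64(0.11), np.float64(0.1), np.float64(20.0)), (np.float64(0.11), np.float64(0.1), np.float64(40.0))] [ 0.315 -0.064 -0.199] [-0.009 -0.03  -0.027] [ 0.379 -0.53   0.233] 0.0696884136533663
+..+...+...............+###+#++++.....++.++..++#
+...+.................+#######+...+....++..++++#
.......................#######...............+++
.......................#######..............++++
.......................#######..............+++#
........................#####...............++++
...............#..........#+.................+++
..............##................+#...........+++
..............###................#+..........++#
..............#####+............###.........++++
..............#######.......+..####.........++++
..............+######.......######...........+++
.
[... 681 characters left out ...]
.+.
.+.................................+.......++..+
+......+.......................................+
...............................................+
......+........+...................+............
...+...............+............+...+...+......+
..+.....................+......................+
.+..........................++.....+....+.......Traceback (most recent call last):
  File "chk.py", line 11, in <module>
    print('along tail:',[int(f[tuple(proj(k,F([x,0,.037]))[0].round().astype(int)[::-1])]/3) for x in np.arange(.06,.18,.006)])
                             ~^^^^^^^^^^^^^^^^^^^^^^^^^^^^^^^^^^^^^^^^^^^^^^^^^^^^^^^^^^^
IndexError: index 481 is out of bounds for axis 0 with size 480
```

```bash
sed -i "s/f=k\['frame'\].astype(int).sum(2)/f=np.pad(k['frame'].astype(int).sum(2),((0,100),(0,0)))/" chk.py; python3 chk.py
```

```text
[ 0.37860632 -0.52978153  0.2328156 ] [-0.48279867 -0.38771982  0.18745041] [-9.50351703e-01  3.35820210e-01  4.37320466e-01  1.67169475e+00
  1.05623715e-04  8.24719569e-01]
side spout [[319. 353.]] tail end [[344. 468.]] bar [[363.0, 365.0], [291.0, 378.0]]
along tail: [66, 66, 64, 60, 71, 63, 81, 78, 63, 64, 65, 113, 87, 73, 65, 17, 19, 10, 13, 0]
across tail: [49, 18, 16, 18, 18, 30, 60, 80, 67, 54, 117, 90, 64, 64, 61, 65]
along spout: [111, 112, 107, 114, 114, 115, 115, 110, 110, 111, 111, 100, 69, 66, 38, 40]
bar along x: [114, 112, 116, 115, 83, 70, 67, 39, 36, 32, 25, 40, 42, 37, 38, 34]
bar along y: [66, 68, 67, 67, 71, 66, 59, 60, 24, 28, 28, 30, 31, 30, 33, 32, 37, 44, 32, 34, 40, 66, 67, 104, 125, 123, 123, 122, 127, 124, 124]
top spout [[453. 297.]] tail end [[576. 322.]] bar [[512.0, 271.0], [500.0, 337.0]]
along tail: [75, 66, 58, 31, 30, 31, 30, 29, 28, 29, 27, 22, 17, 18, 18, 47, 118, 119, 119, 117]
across tail: [119, 119, 120, 119, 94, 25, 19, 20, 19, 19, 38, 105, 119, 117, 116, 116]
along spout: [79, 66, 86, 119, 121, 117, 85, 79, 93, 117, 119, 118, 118, 118, 118, 119]
bar along x: [118, 118, 118, 118, 118, 99, 79, 116, 117, 114, 115, 116, 115, 114, 114, 114]
bar along y: [78, 78, 78, 78, 75, 69, 78, 101, 117, 121, 120, 120, 120, 119, 119, 118, 117, 117, 117, 117, 117, 116, 116, 116, 117, 116, 120, 121, 121, 121, 112]
```

```bash
python3 -c "
from station import env; print(env.sign_off())"
```

```text
the job is handed in; nothing more can be done
None
```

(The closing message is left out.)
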